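Follow the coasting jar with the pipette

ROBOT

A 7-joint arm with a two-finger parallel gripper is mounted at the origin on the work surface. World frame = base frame: x ahead of the robot, y to its left, z up, the work surface at z = 0. Lengths are in m, angles in rad, forces in N, time in s.
With the tool pointing down it reaches from about 0.425 to 0.875 m from the base axis. Payload 4.7 kg.
Tool frame: the origin (TCP) lies between the finger pads; the fingertips stand 14 mm ahead of it and the grasp point (between the pads) lies 5 mm behind it; x points along the fingers, y is the direction in which the jaws open and shut, and the axes are right-handed (so a half turn about x gives the same grasp; the last joint's range is limited). The gripper opens to 87 mm and grips with 3 to 60 N. Pads are 19 mm wide; open, the fingers measure 117 mm over their backs; the gripper's body (75 mm by 190 mm) begins 51 mm behind the grasp point.
Start: joints at [1.209, 0.321, -0.07, 1.45, 0.023, 1.371, -0.057], TCP at [0.239, -0.605, 0.237] pointing down, gripper open.
Joint ranges: [-2.86, 2.86], [-0.3, 2.09], [-1.38, 1.24], [0.06, 2.45], [-1.56, 4.7], [0.09, 2.05], [-2.69, 2.69]. Speed limits (rad/s): [2.57, 2.57, 3.14, 3.14, 3.14, 3.14, 3.14].

INTERFACE

Orientations are given as a unit quaternion [x, y, z, w].
In Python, from station import * gives the robot as it stands. The module is installed in compiled form; this text tells all that it offers.
- The arm moves only by the tool carry_out, never from a script. Its argument "deltas" is a list of rows, each a list of 5 numbers: the shift along the tool's x, y, z in mm, then the turn about the tool's x in degrees, then the opening, from -1 (shut) to 1 (fully open), so that 0 is half open. In form: [[dx, dy, dz, roll, gripper], ...]. A call has 1 to 12 rows; each row is the pose to reach, as a shift and turn from the pose measured when the call began, along the tool's axes at that moment; what a row does not reach only later rows make up. A row lasts 1/10 s, in which the tool goes at most 50 mm and 8.59 degrees, less where a joint would pass 70% of its speed; a pose out of reach is approached as far as the arm can. A call with a gripper value outside its range is refused whole. The fingers move at their own pace and stop on an object; "force" is the grip in N (left out, the last holds). Time passes only in rows, so rows that repeat a pose let the fingers close. It gives the time, the measured TCP pose, the force and the opening at its end, in the units of the state.
- get_state(): the state, without advancing time (a new reading comes with each control period).
- grab_frame(name): name is "scene" or "top" or "wrist"; returns (picture, depth): 384x512x3 uint8, red, green, blue; 384x512 float32, m along the optical axis (not along the pixel's ray), 0 where there is no reading.
- camera_info(name): a dict with "intrinsics" (3x3 intrinsics, pixels), "distortion" ([k1, k2, p1, p2, k3] as OpenCV has them; the pictures are not rectified), "extrinsics" (4x4, takes a point from world to camera coordinates). Camera axes: x right, y down, z forward; pixel columns grow to the right and rows downward; lengths in m; the calibration is good to about 2 mm. A picture is of the moment at which its call begins: read the wrist's pose just before it. camera_info takes no time and is no camera call; for the wrist camera it gives the pose at the moment of the call.
- finish_job(): hands the job in, once; it reports no verdict.
The state is a dict: "t": time; "joint_pos": joint angles; "qd": joint speeds; "joint_efforts": joint torques, N m; "ee_pos": TCP position; "tcp_rot": TCP orientation; "wrist_force": force on the tool from outside, world axes, zero at the start; "torque": the same for the moment, N m; "finger_gap": finger opening in m.
Only numpy, scipy, OpenCV 4.12 (cv2) and the standard library are available. Lean on these libraries where they do the work, as an engineer would, in place of code of your own. Each camera call takes 0.05 s, during which the arm holds its last target. There are 200 camera calls.

TASK

Thinner is to be dripped into a paint jar while it is being swirled: with its upright handle, set the mixing turntable coasting at about 15 turns a minute (never above 35) and let go, either way round. Then, with the pipette from the wooden stand, keep its tip just above the middle of the jar's open mouth, travelling round with the coasting jar without touching jar or turntable, for a good five seconds without a break. Finish still holding the pipette upright in the gripper, its tip raised a hand's width above the level of the jar's rim, touching nothing else; be gentle and leave the other things on the desk where they are.

Things in the scene. Friction and masses are not known exactly. Their poses are not given: they have to be found in the camera images.
- mixer: mixing turntable fixed to the desk; origin on the desk at its vertical turning axis. On a foot 124 mm across turns an aluminium disc 250 mm across, top face 48 mm above the desk, carrying an open white jar and and an upright handle. Disc with its load about 1.0 kg (+-30 %), 0.0076 kg m2; bearing drag 0.00012 N m s/rad plus 0.0001 N m: it coasts, losing 15 to 35 % of speed in 10 s
- wheel (a joint): angle of the turntable disc, rad, growing counter-clockwise seen from above, unlimited in use (not wrapped); at 0 and mixer yaw 0 the jar lies towards +x and the handle towards -x
- jar_mouth (a point): centre of the open mouth of the white plastic jar, at rim height, 110 mm above the desk, 70 mm from the turning axis; jar 62 mm across, 60 mm tall, mouth opening 52 mm across; the jar is clamped on the disc and turns with it; z up
- handle_top (a point): centre of the top of the upright turning handle, 120 mm above the desk, 90 mm from the turning axis, across from the jar; its black round grip is 18 mm across and 24 mm tall (from 96 to 120 mm above the desk), on a steel post 14 mm across
- stand: fixed wooden stand, a block 64 x 64 x 75 mm tall with one vertical hole 17 mm across and 70 mm deep in the middle of its top; origin at the centre of its underside
- pipette: pipette standing in the stand's hole, 119 mm long, 35 g; origin at its lower tip, z along it towards the bulb. Tube 8 mm across up to 65 mm, then a collar 24 mm across and 6 mm thick that rests on the stand's top, then a round black rubber bulb 20 mm across from 71 to 119 mm, to be gripped; in the stand the tip is 10 mm above the desk and the bulb top 129 mm
- pipette_tip (a point): the pipette's lower tip (the same point as its origin)
- glue: bystander, not to be moved: small closed amber glue pot, 38 mm across, 50 mm tall, near the robot; origin at the centre of its underside
- paint: bystander, not to be moved: closed grey paint jar with black cap, 52 mm across, 65 mm tall, at the far side; origin at the centre of its underside
- dishes: bystander, not to be moved: stack of white porcelain dishes, 80 mm across, 47 mm tall, beyond the stand; origin at the centre of its underside
- brushes: bystander, not to be moved: blue pot 72 mm across with brushes, about 240 mm tall, at the right side; origin at the centre of its underside
Mind the look-alikes: they are no part of the job. What is shaped like the pipette but pink or red is not meant.

How it is judged:
By the outcome, as a careful person would: the job done as asked, in the order asked, and still so for the second after the job is handed in, while the arm keeps its last pose, push and grip.
It also fails if it takes over 58 s, if anything falls off the work surface, if the arm or the gripper's body presses on something with over 40 N, if the wrist force passes 120 N, or if a joint passes its speed limit or range.

## Working session

There is one attempt and no reset: what is moved stays moved. The work goes in short steps, Python scripts to look and compute and a tool call to move; the robot and the scene stay as the last step left them, time stands still between calls to the robot, and variables do not carry over. Pictures are saved under pics/ and viewed, about 8 in all and at most 12, crops included, and the job is handed in when it is done.

Besides the shell and the picture viewer there is one more tool, called after ">>>" as a command line: name --pt "numbers of a row" for each row, then --argument value for the rest. carry_out: Moves the arm, as the interface text tells. Its arguments: {"type":"object","properties":{"deltas":{"type":"array","items":{"type":"array","items":{"type":"number"}}},"force":{"type":"number"}},"required":["deltas"]}

```bash
mkdir -p pics; python3 - <<'E'
from station import *
import cv2,numpy as np
s=get_state();print(s)
for n in("scene","top"):
    p,d=grab_frame(n);cv2.imwrite(f"pics/{n}0.png",p[:,:,::-1]);np.save(f"pics/{n}0.npy",d)
    print(n,camera_info(n))
E
```

```text
{'t': 0.0, 'joint_pos': array([ 1.20909414,  0.32181438, -0.07010051,  1.45169763,  0.02263266,
        1.3707838 , -0.0569135 ]), 'qd': array([ 0.00073973,  0.00023039, -0.00107517, -0.00156221, -0.00061907,
       -0.00128613,  0.00128922]), 'joint_efforts': array([-4.00233339e-04, -4.91292715e+01, -4.04081466e-01, -3.12523162e+01,
       -6.38623768e-02,  4.37653530e-02,  1.90866399e-04]), 'ee_pos': array([ 0.23831973, -0.60416124,  0.23545586]), 'tcp_rot': array([-0.69448767, -0.13275484,  0.69482777, -0.13144351]), 'wrist_force': array([-0.45967459,  0.79487467,  0.18456867]), 'torque': array([-0.02521549,  0.03344925,  0.06395386]), 'finger_gap': 0.08685933825748397}
scene {'intrinsics': array([[373.32128935,   0.        , 251.75396678],
       [  0.        , 373.32128935, 189.74552869],
       [  0.        ,   0.        ,   1.        ]]), 'distortion': array([0.03847049, 0.        , 0.        , 0.        , 0.        ]), 'extrinsics': array([[-0.72508627,  0.68847281, -0.01597155,  0.50756556],
       [ 0.58423309,  0.60269376, -0.5435365 , -0.2258826 ],
       [-0.36458415, -0.40344197, -0.83923357,  1.104601  ],
       [ 0.        ,  0.        ,  0.        ,  1.        ]])}
top {'intrinsics': array([[430.72578612,   0.        , 256.45446183],
       [  0.        , 430.72578612, 190.46960169],
       [  0.        ,   0.        ,   1.        ]]), 'distortion': array([0.01249601, 0.        , 0.        , 0.        , 0.        ]), 'extrinsics': array([[ 0.01746267, -0.99981452, -0.00812239, -0.10512119],
       [-0.9850709 , -0.01581255, -0.1714214 ,  0.56422712],
       [ 0.17126117,  0.0109946 , -0.98516432,  1.01788115],
       [ 0.        ,  0.        ,  0.        ,  1.        ]])}
```

```bash
python3 -c "
import cv2,numpy as np
a=cv2.imread('pics/scene0.png');b=cv2.imread('pics/top0.png')
cv2.imwrite('pics/both.png',cv2.resize(np.hstack([a,b]),(800,300)))"
```

```text
(no output)
```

View pics/top0.png

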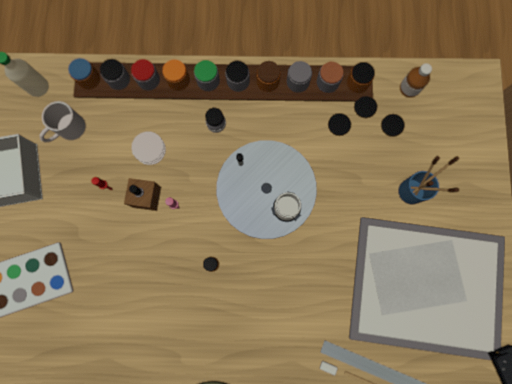

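View pics/scene0.png

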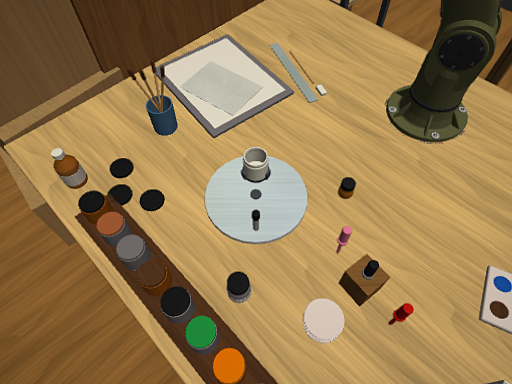

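Top view: turntable (266,189), its handle (240,159), jar (287,207). Pipette candidates are the black bulb in the wooden stand (136,190), a red one lying at (102,183) and a pink one at (172,203). The black one in the stand is the one described. Glue is at (211,264), dishes (148,149), paint (215,119), brushes (420,187).

```bash
cat > h.py <<'E'
from station import *
import cv2,numpy as np
def cloud(n,d,info=None):
    c=info or camera_info(n);K,D,E=c["intrinsics"],c["distortion"],np.array(c["extrinsics"])
    v,u=np.mgrid[:384,:512];uv=np.stack([u,v],-1).reshape(-1,1,2).astype(float)
    r=cv2.undistortPoints(uv,K,D)[:,0];z=d.reshape(-1)
    P=np.c_[r*z[:,None],z];W=(P-E[:3,3])@E[:3,:3]
    W[z<=0]=np.nan
    return W.reshape(384,512,3)
def ray(n,uv,h,info=None):
    c=info or camera_info(n);E=np.array(c["extrinsics"])
    r=cv2.undistortPoints(np.array(uv,float).reshape(-1,1,2),c["intrinsics"],c["distortion"])[:,0]
    R=np.c_[r,np.ones(len(r))]@E[:3,:3];o=-E[:3,:3].T@E[:3,3]
    return o+R*((h-o[2])/R[:,2])[:,None]
def proj(n,P):
    c=camera_info(n);E=np.array(c["extrinsics"])
    return cv2.projectPoints(np.array(P,float).reshape(-1,3),cv2.Rodrigues(E[:3,:3])[0],E[:3,3],c["intrinsics"],c["distortion"])[0][:,0]
E
python3 - <<'E'
from h import *
for n in("top","scene"):
    d=np.load(f"pics/{n}0.npy");W=cloud(n,d)
    c=ray("top",[[266,189],[240,159],[287,207],[136,190],[211,264],[148,149],[215,119],[420,187],[102,183],[172,203]],0.05)
    def near(p,r,a,b):
        m=(np.hypot(W[...,0]-p[0],W[...,1]-p[1])<r)&(W[...,2]>a)&(W[...,2]<b);return W[m]
    print(n)
    if n=="top":print(c.round(3))
    q=near(c[0],.15,.04,.054);h=cv2.convexHull((q[:,:2]*1e3).astype(np.float32));print("disc",cv2.minEnclosingCircle(h),cv2.fitEllipse(h),np.median(q[:,2]),len(q))
    for nm,p,r,a,b in(("handle",c[1],.04,.08,.14),("jar",c[2],.06,.1,.12),("stand",c[3],.07,.068,.08),("bulb",c[3],.06,.1,.14),("glue",c[4],.04,.03,.06),("dishes",c[5],.07,.03,.06),("paint",c[6],.05,.05,.08),("brush",c[7],.06,.05,.12),("red",c[8],.07,.006,.04),("pink",c[9],.05,.006,.05),("desk",[.45,.0],.05,-.02,.02)):
        q=near(p,r,a,b)
        if len(q)>4:print(nm,len(q),q.min(0).round(4),q.max(0).round(4),np.median(q,0).round(4),[np.round(x,1) for x in cv2.minEnclosingCircle((q[:,:2]*1e3).astype(np.float32))])
p=cv2.imread("pics/top0.png");cv2.imwrite("pics/crop.png",np.hstack([cv2.resize(p[130:220,90:190],(400,360),interpolation=2),cv2.resize(p[140:230,220:320],(400,360),interpolation=2)]))
print(camera_info("wrist"))
E
```

```text
top
[[ 0.57  -0.119  0.05 ]
 [ 0.645 -0.053  0.05 ]
 [ 0.526 -0.171  0.05 ]
 [ 0.562  0.202  0.05 ]
 [ 0.385  0.01   0.05 ]
 [ 0.667  0.179  0.05 ]
 [ 0.749  0.013  0.05 ]
 [ 0.581 -0.498  0.05 ]
 [ 0.578  0.288  0.05 ]
 [ 0.531  0.112  0.05 ]]
disc ((572.8140258789062, -119.36624908447266), 124.98683166503906) ((572.7677612304688, -119.52088928222656), (248.11373901367188, 248.74107360839844), 95.56612396240234) 0.04802258770186224 7136
handle 62 [ 0.626  -0.0631  0.0825] [ 0.6422 -0.046   0.1258] [ 0.6318 -0.0543  0.1186] [array([634.1, -54.7]), np.float64(8.8)]
jar 127 [ 0.4951 -0.1985  0.1   ] [ 0.5531 -0.1401  0.1135] [ 0.5228 -0.1683  0.1092] [array([ 523.2, -169.8]), np.float64(30.0)]
stand 605 [0.5174 0.1517 0.0682] [0.5875 0.2719 0.0798] [0.5484 0.1837 0.0753] [array([555.4, 210.5]), np.float64(63.4)]
bulb 89 [0.543  0.1776 0.1001] [0.5614 0.1957 0.1334] [0.5508 0.1842 0.1274] [array([552.3, 186.8]), np.float64(9.8)]
glue 172 [ 0.3681 -0.0036  0.0333] [0.4014 0.0299 0.0561] [0.3848 0.013  0.0503] [array([385.4,  13.7]), np.float64(17.4)]
dishes 800 [0.6355 0.1424 0.0302] [0.
[... 2100 characters left out ...]
.1061 0.0302] [array([526.8, 104.7]), np.float64(5.1)]
desk 1069 [ 0.4005 -0.0492 -0.0047] [0.4997 0.0492 0.02  ] [4.49e-01 2.80e-03 1.00e-04] [array([450.,  -0.]), np.float64(49.9)]
{'intrinsics': array([[287.73436658,   0.        , 254.90997425],
       [  0.        , 287.73436658, 195.86630748],
       [  0.        ,   0.        ,   1.        ]]), 'distortion': array([-0.06503278,  0.        ,  0.        ,  0.        ,  0.        ]), 'extrinsics': array([[ 0.36654624, -0.93039907, -0.00119101, -0.64975748],
       [-0.89906197, -0.35452932,  0.25689789, -0.03074435],
       [-0.23943981, -0.09309416, -0.96643782,  0.38973525],
       [ 0.        ,  0.        ,  0.        ,  1.        ]])}
```

View pics/crop.png

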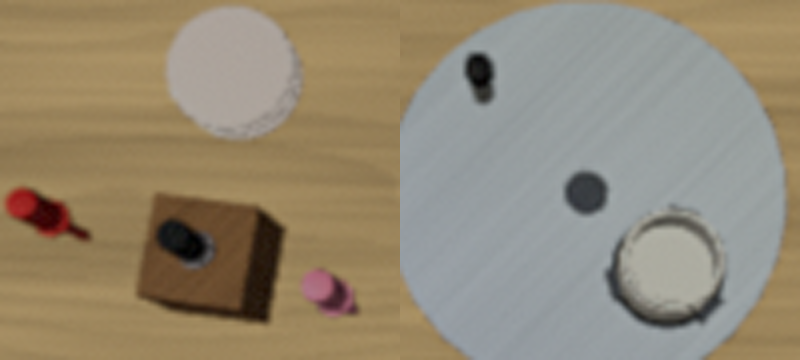

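The crop confirms it: the black-bulbed pipette sits in the wooden stand, and the red and pink ones stand beside it. Plan: close the fingers and push the handle clockwise along its arc with the finger's back, starting from the present wrist roll.

>>> carry_out --pt "0 -12 -17 0 -1" --pt "0 -40 -57 0 -1" --pt "0 -68 -97 0 -1" --pt "0 -96 -137 0 -1" --pt "0 -124 -177 0 -1" --pt "0 -152 -217 0 -1" --pt "0 -180 -257 0 -1" --pt "0 -208 -297 0 -1" --pt "0 -236 -337 0 -1" --pt "0 -264 -377 0 -1" --pt "0 -292 -417 0 -1" --pt "0 -316 -452 0 -1" --force 10

```text
t: 1.3
ee_pos: [0.5436, -0.1416, 0.2359]
tcp_rot: [-0.694, -0.133, 0.695, -0.132]
wrist_force: [0.4, 0.6, -0.4]
finger_gap: 0.0025
```

```bash
cat >> h.py <<'E'
from scipy.spatial.transform import Rotation as Ro
C=np.array([.5735,-.1193])
def rel(X,s=None):
    s=s or get_state();return (Ro.from_quat(s["tcp_rot"]).as_matrix().T@(np.array(X)-s["ee_pos"]))*1e3
E
python3 - <<'E'
from h import *
s=get_state();print(s["t"],s["ee_pos"],s["tcp_rot"],s["joint_pos"].round(2))
M=Ro.from_quat(s["tcp_rot"]).as_matrix();print(M.round(3))
h=np.array([.6355,-.0542]);x=h-.033*M[:2,1];print(x,rel([*x,.106]))
E
```

```text
1.3 [ 0.5436224  -0.14164833  0.23589667] [-0.69443229 -0.133322    0.69470126 -0.13183023] [ 0.63  0.16 -0.47  1.66  0.07  1.34 -1.04]
[[-0.001  0.368 -0.93 ]
 [ 0.002 -0.93  -0.368]
 [-1.    -0.002 -0.   ]]
[ 0.62334506 -0.02352016] [ 130.07142082  -80.18001317 -117.62526979]
```

>>> carry_out --pt "0 -22 -32 0 -1" --pt "0 -46 -68 0 -1" --pt "0 -66 -97 0 -1" --pt "5 -78 -114 0 -1" --pt "30 -80 -118 0 -1" --pt "65 -80 -118 0 -1" --pt "100 -80 -118 0 -1" --pt "122 -80 -118 0 -1" --pt "130 -80 -118 0 -1" --pt "130 -80 -118 0 -1"

```text
t: 2.3
ee_pos: [0.6228, -0.0235, 0.1048]
tcp_rot: [-0.693, -0.134, 0.696, -0.132]
wrist_force: [-0.3, 0.3, -0.2]
finger_gap: 0.0005
```

```bash
python3 - <<'E'
from h import *
s=get_state();print(s["t"],s["ee_pos"],s["wrist_force"])
p,d=grab_frame("top");cv2.imwrite("pics/a.png",cv2.resize(p[110:250,190:340],(750,600)+() if 0 else (640,597),interpolation=2)[:,:,::-1])
M=Ro.from_quat(s["tcp_rot"]).as_matrix()
h0=np.radians(46.4);T=1.0;W=1.72
for t in np.arange(1,11)/10:
    a=W/T; th=.5*a*t*t
    dh=.09*np.array([np.cos(h0-th)-np.cos(h0),np.sin(h0-th)-np.sin(h0),0])
    print(round(t,1),(M.T@dh*1e3).round(1))
E
```

```text
2.3 [ 0.62283132 -0.02353311  0.10476159] [-0.32181524  0.27727068 -0.24992831]
0.1 [-0.   0.7 -0.3]
0.2 [-0.   2.8 -1.2]
0.3 [-0.   6.4 -2.7]
0.4 [-0.1 11.6 -4.4]
0.5 [-0.1 18.3 -6.2]
0.6 [-0.1 26.7 -7.6]
0.7 [-0.1 36.7 -8.3]
0.8 [-0.2 48.3 -7.7]
0.9 [-0.2 61.2 -5.2]
1.0 [-0.3 75.  -0.2]
```

View pics/a.png

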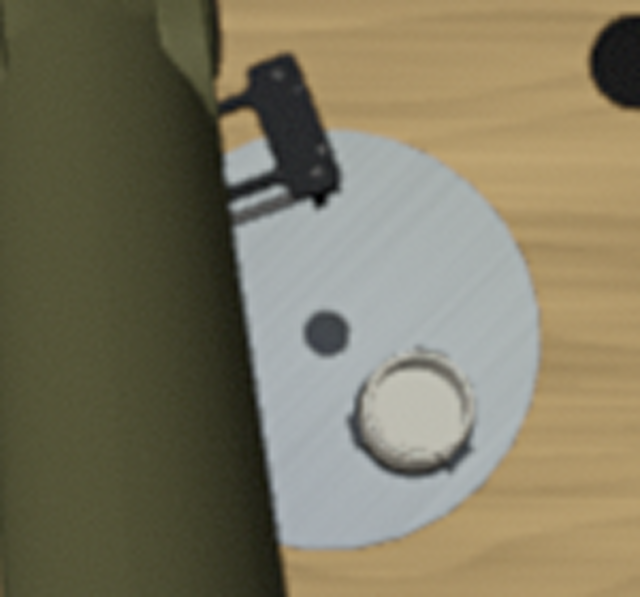

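The gripper stands behind the handle and the jar is unmoved at about (413,412) in this view. Now the arc push.

>>> carry_out --pt "0 3 0 0 -1" --pt "0 6 0 0 -1" --pt "0 6.7 -0.3 0 -1" --pt "0 8.8 -1.2 0 -1" --pt "0 12.4 -2.7 0 -1" --pt "0 17.6 -4.4 0 -1" --pt "0 24.3 -6.2 0 -1" --pt "0 32.7 -7.6 0 -1" --pt "0 42.7 -8.3 0 -1" --pt "0 54.3 -7.7 0 -1" --pt "0 67.2 -5.2 0 -1" --pt "0 81 -0.2 0 -1"

```text
t: 3.55
ee_pos: [0.6542, -0.1, 0.106]
tcp_rot: [-0.694, -0.133, 0.695, -0.132]
wrist_force: [-0.5, 0.3, 0.5]
finger_gap: 0.0004
```

>>> carry_out --pt "-3 0 0 0 -1" --pt "-30 -10 0 0 -1" --pt "-70 -30 -3 0 -1" --pt "-110 -60 -5 0 -0.5" --pt "-120 -100 0 0 0.0"

```text
t: 4.05
ee_pos: [0.6201, -0.0073, 0.2317]
tcp_rot: [0.698, 0.132, -0.692, 0.131]
wrist_force: [0.6, 1.8, 0.8]
finger_gap: 0.01
```

```bash
cat >> h.py <<'E'
def jar(n="top",save=None):
    s=get_state();p,d=grab_frame(n);W=cloud(n,d)
    if save:cv2.imwrite(save,p[:,:,::-1])
    r=np.hypot(W[...,0]-C[0],W[...,1]-C[1])
    m=(r>.03)&(r<.108)&(W[...,2]>.1)&(W[...,2]<.118)
    lab,cc,st,ce=cv2.connectedComponentsWithStats(m.astype(np.uint8))[0:4]
    # jar inside colour check: keep bright pixels
    m&=(p.min(-1)>90)
    q=W[m]
    if len(q)<20:return s["t"],None,len(q)
    (x,y),R=cv2.minEnclosingCircle((q[:,:2]*1e3).astype(np.float32))
    return s["t"],np.arctan2(y/1e3-C[1],x/1e3-C[0]),round(R,1),round(np.hypot(x/1e3-C[0],y/1e3-C[1]),4),len(q)
E
python3 - <<'E'
from h import *
print(jar(save="pics/b.png"));print(jar("scene",save="pics/b2.png"))
s=get_state();print(s["t"],s["ee_pos"],rel([.5535,.188,.235]),s["wrist_force"])
E
python3 -c "
import cv2,numpy as np
cv2.imwrite('pics/b3.png',cv2.resize(np.hstack([cv2.imread('pics/b.png'),cv2.imread('pics/b2.png')]),(800,300)))"
```

```text
(4.05, np.float64(1.5082474560029522), 96.7, np.float64(0.0043), 127)
(4.1, None, 15)
4.15 [0.61680588 0.00086346 0.23041536] [  -3.83915914 -197.20689317  -11.97655601] [-0.10084343  1.42333762 -0.52274333]
```

View pics/b3.png

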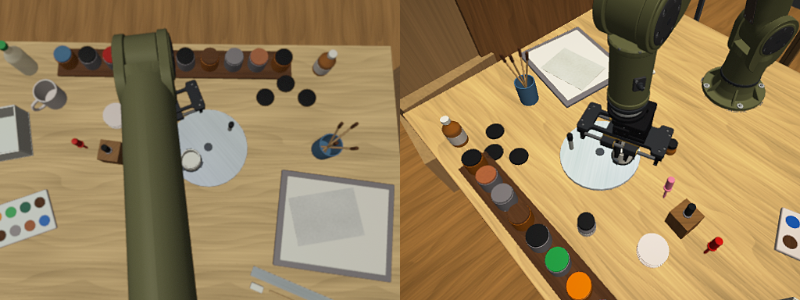

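The disc turns clockwise: the jar is now at (191,160) and the handle at (231,126) in the left half. Going on to the stand.

>>> carry_out --pt "0 -35 -2 0 0.2" --pt "0 -80 -5 0 0.2" --pt "0 -125 -8 0 0.2" --pt "0 -165 -11 0 0.2" --pt "0 -190 -12 0 0.2" --pt "0 -197 -12 0 0.2" --pt "0 -197 -12 0 0.2"

```text
t: 4.85
ee_pos: [0.5533, 0.1882, 0.2311]
tcp_rot: [0.696, 0.138, -0.692, 0.135]
wrist_force: [0.3, 0.2, 0.2]
finger_gap: 0.0518
```

```bash
cat >> h.py <<'E'
def jar(n="top",save=None):
    """angle of the jar from a circle seen at rim height (bright, largest blob)"""
    s=get_state();p,d=grab_frame(n);W=cloud(n,d)
    if save:cv2.imwrite(save,p[:,:,::-1])
    r=np.hypot(W[...,0]-C[0],W[...,1]-C[1])
    m=((r>.03)&(r<.108)&(W[...,2]>.103)&(W[...,2]<.117)&(p.min(-1)>70)).astype(np.uint8)
    q=W[m>0][:,:2]
    if len(q)<20:return s["t"],None,len(q)
    best=(-1,)
    for a in np.linspace(-np.pi,np.pi,721):
        c=C+.07*np.array([np.cos(a),np.sin(a)]);k=np.abs(np.hypot(*(q-c).T)-.0285)
        v=np.exp(-(k/.003)**2).sum()
        if v>best[0]:best=(v,a)
    return s["t"],round(best[1],3),round(best[0]),len(q)
E
python3 - <<'E'
from h import *
for i in range(2):print(jar("top"),jar("scene",save="pics/c.png"))
s=get_state();print(s["t"],s["ee_pos"],rel([.5535,.188,.105]),s["finger_gap"],s["joint_pos"].round(2))
E
```

```text
(4.85, np.float64(0.934), 90, 122) (4.9, np.float64(0.829), 120, 158)
(4.95, np.float64(0.759), 83, 117) (5.0, np.float64(0.663), 126, 163)
5.05 [0.55460051 0.18528339 0.23088243] [125.88800517  -2.59687826   0.66560075] 0.052391414350077485 [ 0.21  0.24 -0.67  1.61  0.15  1.34 -1.67]
```

>>> carry_out --pt "20 -2 0 0 0.2" --pt "55 -2 0 0 0.2" --pt "90 -2 0 0 0.2" --pt "115 -2 0 0 0.2" --pt "126 -2 0 0 0.2" --pt "126 -2 0 0 -0.3" --pt "126 -2 0 0 -0.7" --pt "126 -2 0 0 -0.7" --pt "126 -2 0 0 -0.7" --force 12

```text
t: 5.95
ee_pos: [0.5553, 0.1879, 0.1064]
tcp_rot: [0.697, 0.136, -0.692, 0.133]
wrist_force: [-0.7, 0.7, -0.3]
finger_gap: 0.0281
```

```bash
python3 - <<'E'
from h import *
print(jar("top"),jar("scene",save="pics/d.png"))
s=get_state();print(s["t"],s["ee_pos"],s["finger_gap"],s["wrist_force"])
E
```

```text
(5.95, np.float64(-0.942), 89, 119) (6.0, np.float64(-0.995), 114, 151)
6.05 [0.55491423 0.18789085 0.10588995] 0.020329472376116122 [ 0.79723112 -1.28426938  0.32548093]
```

View pics/d.png

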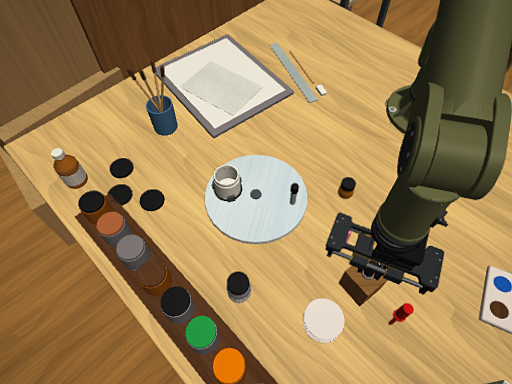

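The gripper is on the pipette with the gap at 20 mm, the bulb's diameter. The jar turns at about 1.7 rad/s (16 rpm). Lifting.

>>> carry_out --pt "0 0 0 0 -1" --pt "0 0 0 0 -1" --pt "-10 0 0 0 -1" --pt "-35 0 0 0 -1" --pt "-65 0 0 0 -1" --pt "-95 0 0 0 -1" --pt "-120 0 0 0 -1" --pt "-134 0 0 0 -1" --pt "-137 0 0 0 -1" --force 15

```text
t: 6.95
ee_pos: [0.5549, 0.1877, 0.245]
tcp_rot: [0.698, 0.136, -0.691, 0.133]
wrist_force: [-0.2, 0.4, -0.9]
finger_gap: 0.0194
```

```bash
python3 - <<'E'
from h import *
print(jar("top"),jar("scene",save="pics/e.png"))
s=get_state();print(s["t"],s["ee_pos"],s["finger_gap"],s["wrist_force"])
p,d=grab_frame("wrist");cv2.imwrite("pics/e2.png",p[:,:,::-1])
M=Ro.from_quat(s["tcp_rot"]).as_matrix();tip=s["ee_pos"]+M@[.095,0,0];bt=s["ee_pos"]-M@[.024,0,0]
print(tip,proj("wrist",[tip]),proj("scene",[tip,bt]))
a=cv2.imread("pics/e.png")[180:340,280:480];b=cv2.imread("pics/e2.png")
cv2.imwrite("pics/e3.png",np.hstack([cv2.resize(a,(400,320),interpolation=2),cv2.resize(b,(400,320))]))
E
```

```text
(6.95, np.float64(-2.566), 84, 112) (7.0, np.float64(-2.635), 105, 140)
7.05 [0.55401462 0.18716795 0.24264442] 0.019460073597785933 [-0.32763919 -0.93904408 -1.32611992]
[0.55452004 0.18759634 0.14764673] [[254.25774064 201.54406261]] [[375.81963034 259.65870953]
 [395.20954527 230.53060565]]
```

View pics/e3.png

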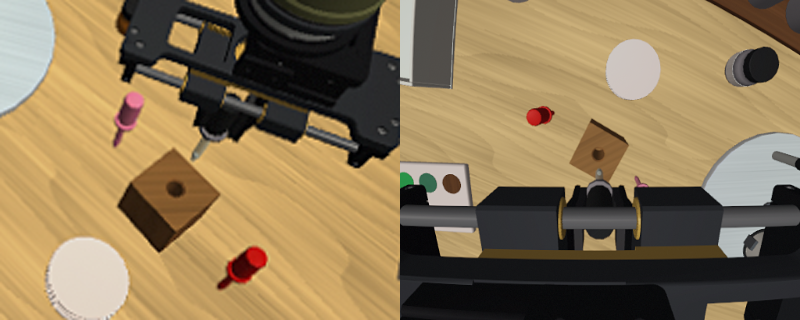

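The pipette is held upright; the tip is seen at about (377,259) in the scene view, where (376,260) was predicted. So the tip lies 95 mm ahead of the TCP.

```bash
python3 - <<'E'
from h import *
s=get_state();print(s["t"],s["ee_pos"],rel([.6085,-.0587,.245]))
print(Ro.from_quat(s["tcp_rot"]).as_matrix().round(4))
E
```

```text
7.1 [0.55363279 0.18697206 0.24176348] [ -4.06201691 248.36728343  40.90034734]
[[ 0.0039  0.3737 -0.9275]
 [ 0.0042 -0.9275 -0.3737]
 [-1.     -0.0025 -0.0052]]
```

>>> carry_out --pt "-4 12 2 0 -1" --pt "-4 45 7 0 -1" --pt "-4 90 15 0 -1" --pt "-4 140 23 0 -1" --pt "-4 190 31 0 -1" --pt "-4 230 38 0 -1" --pt "-4 246 41 0 -1" --pt "-4 248 41 0 -1"

```text
t: 7.9
ee_pos: [0.6078, -0.0626, 0.2435]
tcp_rot: [0.695, 0.134, -0.694, 0.131]
wrist_force: [-0.5, -0.6, -1.1]
finger_gap: 0.0194
```

```bash
python3 - <<'E'
from h import *
for i in range(2):print(jar("top",save="pics/f.png"),jar("scene",save="pics/f2.png"))
s=get_state();print(s["t"],s["ee_pos"])
cv2.imwrite('pics/f3.png',cv2.resize(np.hstack([cv2.imread('pics/f.png'),cv2.imread('pics/f2.png')]),(800,300)))
E
```

```text
(7.9, None, 4) (7.95, np.float64(2.129), 118, 150)
(8.0, None, 8) (8.05, np.float64(1.972), 121, 155)
8.1 [ 0.60804319 -0.05530849  0.24492414]
```

View pics/f3.png

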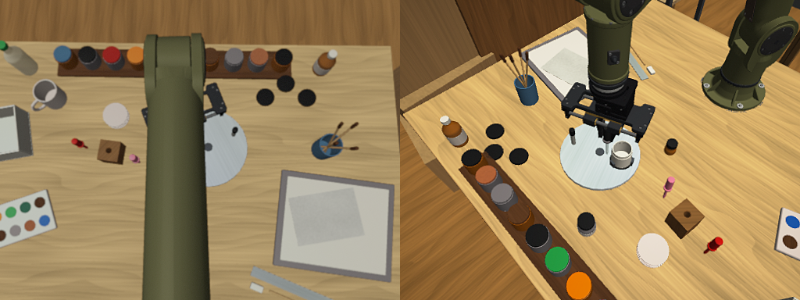

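The scene camera sees the jar (bottom right of the gripper at (621,152)) approaching the waiting tip. Now the intercept.

```bash
cat >> h.py <<'E'
# jar model (angle, speed at T0), drag k
def model(obs,k=(.00012/.0076,.0001/.0076)):
    o=np.array(obs);t=o[:,0]-o[-1,0]
    from scipy.optimize import least_squares
    f=lambda p,t:p[0]-p[1]*t+.5*p[2]*t*t
    w=lambda p:np.r_[(f(p,t)-o[:,1])/.012,(p[2]-.038)/.012]
    p=least_squares(w,[o[-1,1],1.6,.038]).x
    return lambda T:f(p,np.asarray(T)-o[-1,0]),p,w(p)[:-1]*.012
OBS=[(4.9,.829),(4.85,.934),(4.95,.759),(5.,.663),(5.95,-.942),(6,-.995),(6.95,-2.566),(7,-2.635),(7.95,-4.154),(8.05,-4.311)]
def rows(phi,ztip,lead=0.,r=.07):
    s=get_state();M=Ro.from_quat(s["tcp_rot"]).as_matrix()
    for k in range(1,13):
        a=phi(s["t"]+.1*k+lead);X=np.r_[C+r*np.array([np.cos(a),np.sin(a)]),ztip[k-1]]-M@[.095,0,0]
        X=M.T@(X-s["ee_pos"])*1e3;print([*X.round(1).tolist(),0,-1],end=",")
    print()
E
python3 - <<'E'
from h import *
m,p,e=model(OBS);print(p,e.round(3))
t0=get_state()["t"];print(t0,m(t0)+2*np.pi)
ph0=1.03-2*np.pi
from scipy.optimize import brentq
R=.6
# accel-from-rest to jar speed over R, meeting jar at tm
tm=brentq(lambda T:m(T)-(ph0-p[1]*R/2),t0,t0+3);print("meet",tm-t0)
phi=lambda T:m(T) if T>tm else (ph0 if T<tm-R else ph0-.5*p[1]/R*(T-tm+R)**2)
rows(phi,[.147]*8+[.145,.141,.137,.133])
E
```

```text
[-4.31129294  1.56812852  0.04228355] [ 0.009 -0.011 -0.006  0.005  0.017 -0.013  0.005 -0.006 -0.    -0.   ]
8.1 1.8935387974024485
meet 0.8618576451458289
[2.9, 4.6, 0.7, 0, -1],[2.9, 4.6, 0.7, 0, -1],[2.9, 4.7, 0.6, 0, -1],[2.9, 6.0, -0.4, 0, -1],[2.9, 8.9, -2.3, 0, -1],[2.9, 13.4, -5.0, 0, -1],[2.9, 19.8, -8.0, 0, -1],[2.9, 28.3, -10.9, 0, -1],[4.8, 38.6, -12.9, 0, -1],[8.8, 49.3, -13.2, 0, -1],[12.8, 59.9, -12.0, 0, -1],[16.7, 70.1, -9.2, 0, -1],
```

>>> carry_out --pt "2.9 4.6 0.7 0 -1" --pt "2.9 4.6 0.7 0 -1" --pt "2.9 4.7 0.6 0 -1" --pt "2.9 6.0 -0.4 0 -1" --pt "2.9 8.9 -2.3 0 -1" --pt "2.9 13.4 -5.0 0 -1" --pt "2.9 19.8 -8.0 0 -1" --pt "2.9 28.3 -10.9 0 -1" --pt "4.8 38.6 -12.9 0 -1" --pt "8.8 49.3 -13.2 0 -1" --pt "12.8 59.9 -12.0 0 -1" --pt "16.7 70.1 -9.2 0 -1"

```text
t: 9.3
ee_pos: [0.6431, -0.1179, 0.2271]
tcp_rot: [0.695, 0.138, -0.693, 0.134]
wrist_force: [-0.8, 0.1, 1.2]
finger_gap: 0.0193
```

```bash
cat >> h.py <<'E'
def chk(m):
    s=get_state();M=Ro.from_quat(s["tcp_rot"]).as_matrix();tip=s["ee_pos"]+M@[.095,0,0]
    a=m(s["t"]);u=np.array([np.cos(a),np.sin(a)]);e=(tip[:2]-C-.07*u)*1e3
    print(s["t"],"err radial,ahead(cw) mm",(e@u).round(1),(e@[u[1],-u[0]]).round(1),"tip z",tip[2].round(4),"qd",np.abs(s["qd"]).max().round(2),"F",s["wrist_force"].round(1),"q",s["joint_pos"].round(2))
E
python3 - <<'E'
from h import *
m,p,e=model(OBS);chk(m)
print(jar("scene",save="pics/g.png"),m(9.3)+2*np.pi);chk(m)
rows(m,[.131,.129,.127,.125,.123,.122]+[.121]*6)
cv2.imwrite("pics/g1.png",cv2.resize(cv2.imread("pics/g.png")[100:260,180:360],(720,640),interpolation=2)[:600])
E
```

```text
9.3 err radial,ahead(cw) mm -0.1 1.2 tip z 0.1321 qd 0.15 F [-0.8  0.1  1.2] q [ 0.52  0.37 -0.49  1.44  0.17  1.37 -1.16]
(9.3, np.float64(0.061), 111, 142) 0.04476574028771729
9.35 err radial,ahead(cw) mm -0.7 -1.1 tip z 0.1312 qd 0.03 F [-0.1 -2.  -0.4] q [ 0.52  0.37 -0.49  1.44  0.17  1.37 -1.16]
[0.2, 10.7, 4.8, 0, -1],[2.1, 19.1, 11.1, 0, -1],[4.1, 26.5, 18.5, 0, -1],[6.1, 32.7, 27.0, 0, -1],[8.0, 37.5, 36.3, 0, -1],[9.0, 40.9, 46.2, 0, -1],[9.9, 42.8, 56.4, 0, -1],[9.9, 43.1, 66.7, 0, -1],[9.9, 41.9, 77.0, 0, -1],[9.9, 39.3, 86.9, 0, -1],[9.8, 35.2, 96.4, 0, -1],[9.8, 29.8, 105.1, 0, -1],
```

View pics/g1.png

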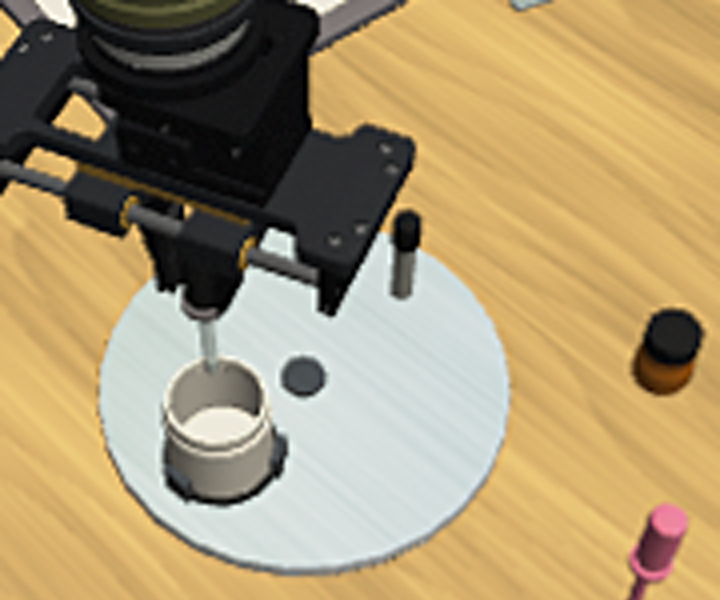

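The tip (208,368) hangs about 22 mm above the mouth, whose centre is near (216,400). The jar is seen 0.016 rad (about 1 mm) off the model. Lowering while tracking.

>>> carry_out --pt "0.2 10.7 4.8 0 -1" --pt "2.1 19.1 11.1 0 -1" --pt "4.1 26.5 18.5 0 -1" --pt "6.1 32.7 27.0 0 -1" --pt "8.0 37.5 36.3 0 -1" --pt "9.0 40.9 46.2 0 -1" --pt "9.9 42.8 56.4 0 -1" --pt "9.9 43.1 66.7 0 -1" --pt "9.9 41.9 77.0 0 -1" --pt "9.9 39.3 86.9 0 -1" --pt "9.8 35.2 96.4 0 -1" --pt "9.8 29.8 105.1 0 -1"

```text
t: 10.55
ee_pos: [0.5554, -0.1875, 0.2161]
tcp_rot: [0.695, 0.136, -0.693, 0.134]
wrist_force: [0.6, 0.4, -0.3]
finger_gap: 0.0199
```

```bash
python3 - <<'E'
from h import *
O=OBS+[(9.3,.061-2*np.pi)]
m,p,e=model(O);chk(m)
j=jar("scene");print(j,m(j[0])+2*np.pi)
if j[1] is not None and j[2]>60:O.append((j[0],j[1]-2*np.pi))
m,p,e=model(O);print(p,e.round(3),O[-1]);chk(m)
rows(m,[.121]*12)
E
```

```text
10.55 err radial,ahead(cw) mm 0.1 2.8 tip z 0.1211 qd 0.25 F [ 0.6  0.4 -0.3] q [ 0.68  0.23 -0.46  1.63  0.1   1.31 -0.98]
(10.55, np.float64(-1.806), 104, 135) -1.7888456204142145
[-8.08579548  1.45670607  0.04343714] [ 0.009 -0.011 -0.006  0.005  0.017 -0.013  0.006 -0.006  0.002  0.003
 -0.009  0.003] (10.55, np.float64(-8.089185307179587))
10.6 err radial,ahead(cw) mm 0.2 -1.7 tip z 0.1212 qd 0.04 F [-1.7 -0.4 -0.5] q [ 0.68  0.23 -0.46  1.63  0.1   1.31 -0.98]
[0.2, -8.2, 8.6, 0, -1],[0.3, -16.2, 14.8, 0, -1],[0.3, -25.0, 19.8, 0, -1],[0.3, -34.3, 23.5, 0, -1],[0.3, -44.1, 25.9, 0, -1],[0.4, -54.1, 26.7, 0, -1],[0.4, -64.0, 26.2, 0, -1],[0.4, -73.8, 24.3, 0, -1],[0.5, -83.1, 21.0, 0, -1],[0.5, -91.9, 16.4, 0, -1],[0.6, -99.9, 10.7, 0, -1],[0.6, -107.0, 3.9, 0, -1],
```

>>> carry_out --pt "0.2 -8.2 8.6 0 -1" --pt "0.3 -16.2 14.8 0 -1" --pt "0.3 -25.0 19.8 0 -1" --pt "0.3 -34.3 23.5 0 -1" --pt "0.3 -44.1 25.9 0 -1" --pt "0.3 -54.1 26.7 0 -1" --pt "0.3 -64.0 26.2 0 -1" --pt "0.3 -73.8 24.3 0 -1" --pt "0.3 -83.1 21.0 0 -1" --pt "0.3 -91.9 16.4 0 -1" --pt "0.4 -99.9 10.7 0 -1" --pt "0.4 -107.0 3.9 0 -1"

```text
t: 11.8
ee_pos: [0.5107, -0.0885, 0.2162]
tcp_rot: [0.694, 0.136, -0.694, 0.134]
wrist_force: [-0.5, -0.7, -0.7]
finger_gap: 0.0192
```

```bash
sed -i 's/^OBS=\[/OBS=[(9.3,.061-2*np.pi),/' h.py; echo 'OBS+=[(10.55,-8.089)]' >> h.py; python3 - <<'E'
from h import *
m,p,e=model(OBS);print(p);chk(m);rows(m,[.121]*12)
E
```

```text
[-8.08564679  1.45662403  0.04345732]
11.8 err radial,ahead(cw) mm 0.1 1.0 tip z 0.1212 qd 0.21 F [-0.5 -0.7 -0.7] q [ 0.63  0.08 -0.53  1.79  0.04  1.29 -1.1 ]
[0.3, -5.4, -7.0, 0, -1],[0.3, -10.3, -15.4, 0, -1],[0.3, -14.0, -24.4, 0, -1],[0.3, -16.4, -33.8, 0, -1],[0.4, -17.5, -43.4, 0, -1],[0.4, -17.2, -53.1, 0, -1],[0.4, -15.7, -62.6, 0, -1],[0.4, -12.8, -71.7, 0, -1],[0.4, -8.8, -80.4, 0, -1],[0.4, -3.6, -88.4, 0, -1],[0.4, 2.5, -95.6, 0, -1],[0.4, 9.6, -101.8, 0, -1],
```

>>> carry_out --pt "0.3 -5.4 -7.0 0 -1" --pt "0.3 -10.3 -15.4 0 -1" --pt "0.3 -14.0 -24.4 0 -1" --pt "0.3 -16.4 -33.8 0 -1" --pt "0.3 -17.5 -43.4 0 -1" --pt "0.3 -17.2 -53.1 0 -1" --pt "0.3 -15.7 -62.6 0 -1" --pt "0.3 -12.8 -71.7 0 -1" --pt "0.3 -8.8 -80.4 0 -1" --pt "0.3 -3.6 -88.4 0 -1" --pt "0.3 2.5 -95.6 0 -1" --pt "0.3 9.6 -101.8 0 -1"

```text
t: 13.0
ee_pos: [0.6095, -0.0596, 0.216]
tcp_rot: [0.694, 0.136, -0.694, 0.134]
wrist_force: [-0.4, 0.1, -0.2]
finger_gap: 0.0194
```

```bash
python3 - <<'E'
from h import *
m,p,e=model(OBS);chk(m)
j=jar("scene",save="pics/k.png");print(j,(m(j[0])+np.pi)%(2*np.pi)-np.pi);
if j[1] is not None and j[2]>60:OBS.append((j[0],j[1]-4*np.pi if j[1]>0 else j[1]-2*np.pi))
m,p,e=model(OBS);print(p,e.round(3),OBS[-1]);chk(m);rows(m,[.121]*12)
E
```

```text
13.0 err radial,ahead(cw) mm 0.0 0.8 tip z 0.121 qd 0.22 F [-0.4  0.1 -0.2] q [ 0.52  0.3  -0.56  1.56  0.16  1.33 -1.25]
(13.0, np.float64(0.969), 117, 149) 1.0424212220821882
[-11.58891066   1.37390253   0.03947433] [-0.013  0.006 -0.015 -0.009  0.002  0.02  -0.009  0.012  0.     0.007
  0.007 -0.015  0.008] (13.0, np.float64(-11.597370614359173))
13.05 err radial,ahead(cw) mm -0.9 -6.8 tip z 0.1208 qd 0.03 F [ 0.6 -1.8  0.3] q [ 0.52  0.3  -0.56  1.56  0.16  1.33 -1.25]
[-0.2, 14.1, -8.4, 0, -1],[-0.3, 23.1, -11.4, 0, -1],[-0.3, 32.5, -13.2, 0, -1],[-0.3, 42.0, -13.6, 0, -1],[-0.3, 51.4, -12.8, 0, -1],[-0.4, 60.6, -10.7, 0, -1],[-0.4, 69.5, -7.4, 0, -1],[-0.4, 77.7, -3.0, 0, -1],[-0.5, 85.3, 2.5, 0, -1],[-0.5, 92.1, 8.9, 0, -1],[-0.5, 97.9, 16.2, 0, -1],[-0.6, 102.8, 24.1, 0, -1],
```

>>> carry_out --pt "0 14.1 -8.4 0 -1" --pt "0 23.1 -11.4 0 -1" --pt "0 32.5 -13.2 0 -1" --pt "0 42.0 -13.6 0 -1" --pt "0 51.4 -12.8 0 -1" --pt "0 60.6 -10.7 0 -1" --pt "0 69.5 -7.4 0 -1" --pt "0 77.7 -3.0 0 -1" --pt "0 85.3 2.5 0 -1" --pt "0 92.1 8.9 0 -1" --pt "0 97.9 16.2 0 -1" --pt "0 102.8 24.1 0 -1"

```text
t: 14.25
ee_pos: [0.626, -0.166, 0.2155]
tcp_rot: [0.695, 0.136, -0.694, 0.133]
wrist_force: [-0.3, 0.1, -0.3]
finger_gap: 0.0195
```

```bash
echo 'OBS+=[(13.0,-11.597)]' >> h.py; python3 - <<'E'
from h import *
m,p,e=model(OBS);print(p);chk(m);rows(m,[.121]*12)
E
```

```text
[-11.58858275   1.37378265   0.03949443]
14.25 err radial,ahead(cw) mm 0.1 0.9 tip z 0.1205 qd 0.15 F [-0.3  0.1 -0.3] q [ 0.61  0.37 -0.51  1.47  0.18  1.35 -1.09]
[-0.6, 3.2, 7.7, 0, -1],[-0.6, 5.8, 16.5, 0, -1],[-0.6, 7.1, 25.6, 0, -1],[-0.6, 7.3, 34.8, 0, -1],[-0.7, 6.3, 43.9, 0, -1],[-0.7, 4.1, 52.7, 0, -1],[-0.7, 0.8, 61.2, 0, -1],[-0.7, -3.6, 69.1, 0, -1],[-0.7, -8.9, 76.4, 0, -1],[-0.7, -15.1, 82.9, 0, -1],[-0.7, -22.1, 88.6, 0, -1],[-0.7, -29.7, 93.3, 0, -1],
```

>>> carry_out --pt "-0.5 3.2 7.7 0 -1" --pt "-0.5 5.8 16.5 0 -1" --pt "-0.5 7.1 25.6 0 -1" --pt "-0.5 7.3 34.8 0 -1" --pt "-0.5 6.3 43.9 0 -1" --pt "-0.5 4.1 52.7 0 -1" --pt "-0.5 0.8 61.2 0 -1" --pt "-0.5 -3.6 69.1 0 -1" --pt "-0.5 -8.9 76.4 0 -1" --pt "-0.5 -15.1 82.9 0 -1" --pt "-0.5 -22.1 88.6 0 -1" --pt "-0.5 -29.7 93.3 0 -1"

```text
t: 15.45
ee_pos: [0.5277, -0.1727, 0.2158]
tcp_rot: [0.695, 0.136, -0.694, 0.133]
wrist_force: [1.0, 0.4, -0.2]
finger_gap: 0.0196
```

```bash
python3 - <<'E'
from h import *
m,p,e=model(OBS);chk(m)
j=jar("scene",save="pics/k.png");print(j,(m(j[0])+np.pi)%(2*np.pi)-np.pi);
if j[1] is not None and j[2]>60:
    a=m(j[0]);OBS.append((j[0],a+(j[1]-a+np.pi)%(2*np.pi)-np.pi))
m,p,e=model(OBS);print(p,e.round(3),OBS[-1]);chk(m);rows(m,[.121]*12)
E
```

```text
15.45 err radial,ahead(cw) mm 0.0 0.8 tip z 0.1208 qd 0.2 F [ 1.   0.4 -0.2] q [ 0.73  0.16 -0.51  1.7   0.08  1.29 -0.98]
(15.45, np.float64(-2.295), 98, 132) -2.2694469535517126
[-14.85671028   1.28300799   0.03871142] [-0.012  0.004 -0.016 -0.01   0.001  0.021 -0.009  0.013  0.002  0.009
  0.008 -0.016 -0.     0.005] (15.45, np.float64(-14.861370614359172))
15.5 err radial,ahead(cw) mm -0.4 -3.7 tip z 0.1209 qd 0.03 F [-0.9  1.3 -1. ] q [ 0.73  0.16 -0.51  1.71  0.08  1.3  -0.98]
[-0.0, -11.7, 4.8, 0, -1],[0.0, -20.4, 6.6, 0, -1],[0.0, -29.3, 7.4, 0, -1],[0.1, -38.1, 7.0, 0, -1],[0.1, -46.8, 5.5, 0, -1],[0.1, -55.3, 3.0, 0, -1],[0.2, -63.3, -0.6, 0, -1],[0.2, -70.8, -5.2, 0, -1],[0.2, -77.6, -10.6, 0, -1],[0.3, -83.7, -16.8, 0, -1],[0.3, -89.0, -23.7, 0, -1],[0.3, -93.3, -31.2, 0, -1],
```

>>> carry_out --pt "0 -11.7 4.8 0 -1" --pt "0 -20.4 6.6 0 -1" --pt "0 -29.3 7.4 0 -1" --pt "0 -38.1 7.0 0 -1" --pt "0 -46.8 5.5 0 -1" --pt "0 -55.3 3.0 0 -1" --pt "0 -63.3 -0.6 0 -1" --pt "0 -70.8 -5.2 0 -1" --pt "0 -77.6 -10.6 0 -1" --pt "0 -83.7 -16.8 0 -1" --pt "0 -89.0 -23.7 0 -1" --pt "0 -93.3 -31.2 0 -1"

```text
t: 16.7
ee_pos: [0.5214, -0.0727, 0.2163]
tcp_rot: [0.694, 0.136, -0.694, 0.133]
wrist_force: [0.8, 0.1, 0.5]
finger_gap: 0.019
```

```bash
echo 'OBS+=[(15.45,-14.861)]' >> h.py; python3 - <<'E'
from h import *
m,p,e=model(OBS);print(p);chk(m);rows(m,[.121]*12)
E
```

```text
[-14.85640726   1.28292116   0.03872277]
16.7 err radial,ahead(cw) mm 0.1 0.9 tip z 0.1213 qd 0.19 F [0.8 0.1 0.5] q [ 0.65  0.1  -0.59  1.77  0.06  1.29 -1.14]
[0.3, -2.9, -7.2, 0, -1],[0.4, -5.2, -15.5, 0, -1],[0.4, -6.6, -23.9, 0, -1],[0.4, -6.9, -32.5, 0, -1],[0.4, -6.2, -41.0, 0, -1],[0.4, -4.4, -49.3, 0, -1],[0.4, -1.7, -57.3, 0, -1],[0.4, 2.0, -64.9, 0, -1],[0.4, 6.5, -71.9, 0, -1],[0.4, 11.9, -78.4, 0, -1],[0.4, 17.9, -84.2, 0, -1],[0.4, 24.6, -89.2, 0, -1],
```

>>> carry_out --pt "0.3 -2.9 -7.2 0 -1" --pt "0.3 -5.2 -15.5 0 -1" --pt "0.3 -6.6 -23.9 0 -1" --pt "0.3 -6.9 -32.5 0 -1" --pt "0.3 -6.2 -41.0 0 -1" --pt "0.3 -4.4 -49.3 0 -1" --pt "0.3 -1.7 -57.3 0 -1" --pt "0.3 2.0 -64.9 0 -1" --pt "0.3 6.5 -71.9 0 -1" --pt "0.3 11.9 -78.4 0 -1" --pt "0.3 17.9 -84.2 0 -1" --pt "0.3 24.6 -89.2 0 -1"

```text
t: 17.9
ee_pos: [0.614, -0.0625, 0.216]
tcp_rot: [0.694, 0.136, -0.694, 0.133]
wrist_force: [0.1, -0.5, -0.2]
finger_gap: 0.0195
```

```bash
python3 - <<'E'
from h import *
m,p,e=model(OBS);print(p);chk(m);j=jar("scene",save="pics/l.png");print(j,(m(j[0])+np.pi)%(2*np.pi)-np.pi)
a=m(j[0]);OBS.append((j[0],a+(j[1]-a+np.pi)%(2*np.pi)-np.pi));print(OBS[-1])
m,p,e=model(OBS)
rows(m,[.121]*12)
E
```

```text
[-14.85640726   1.28292116   0.03872277]
17.9 err radial,ahead(cw) mm 0.0 0.8 tip z 0.121 qd 0.19 F [ 0.1 -0.5 -0.2] q [ 0.54  0.32 -0.6   1.55  0.18  1.33 -1.26]
(17.9, np.float64(0.908), 118, 148) 0.9662085546280608
(17.9, np.float64(-17.941555921538757))
[-0.2, 11.7, -6.2, 0, -1],[-0.2, 19.6, -8.7, 0, -1],[-0.2, 27.8, -10.2, 0, -1],[-0.2, 36.1, -10.8, 0, -1],[-0.3, 44.3, -10.3, 0, -1],[-0.3, 52.4, -8.9, 0, -1],[-0.3, 60.3, -6.5, 0, -1],[-0.4, 67.8, -3.3, 0, -1],[-0.4, 74.8, 0.8, 0, -1],[-0.4, 81.4, 5.6, 0, -1],[-0.5, 87.3, 11.2, 0, -1],[-0.5, 92.5, 17.3, 0, -1],
```

Tracking held for over 7 s. Now lifting while still following the jar, then stopping.

>>> carry_out --pt "0 11.7 -6.2 0 -1" --pt "-2 19.6 -8.7 0 -1" --pt "-8 27.8 -10.2 0 -1" --pt "-18 36.1 -10.8 0 -1" --pt "-32 43 -10.3 0 -1" --pt "-48 48 -9 0 -1" --pt "-64 51 -8 0 -1" --pt "-77 52 -7 0 -1" --pt "-85 52 -7 0 -1" --pt "-88 52 -7 0 -1" --pt "-88 52 -7 0 -1" --pt "-88 52 -7 0 -1"

```text
t: 19.15
ee_pos: [0.6403, -0.1095, 0.303]
tcp_rot: [0.694, 0.136, -0.694, 0.133]
wrist_force: [0.5, 0.5, -0.6]
finger_gap: 0.0192
```

>>> carry_out --pt "0 0 0 0 -1" --pt "0 0 0 0 -1" --pt "0 0 0 0 -1"

```text
t: 19.45
ee_pos: [0.6401, -0.1094, 0.3025]
tcp_rot: [-0.694, -0.136, 0.694, -0.133]
wrist_force: [-0.0, 0.3, 0.0]
finger_gap: 0.0194
```

```bash
python3 - <<'E'
from h import *
m,p,e=model(OBS);chk(m);print(jar("scene",save="pics/z.png"));print(get_state()["finger_gap"])
E
```

```text
19.45 err radial,ahead(cw) mm -32.6 -56.0 tip z 0.2075 qd 0.0 F [-0.   0.3  0. ] q [ 0.56  0.35 -0.58  1.33  0.18  1.51 -1.19]
(19.45, np.float64(-0.925), 112, 145)
0.019671060312156905
```

View pics/z.png

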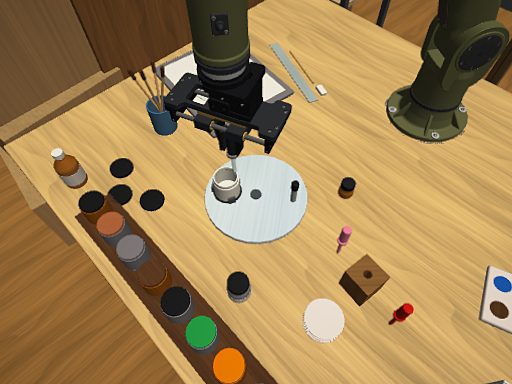

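The pipette is held upright with its tip about 97 mm above the rim, at (236,172) in this view. The bystanders are in place.

```bash
python3 -c "
from station import *
print(finish_job())"
```

```text
the job is handed in; nothing more can be done
None
```

The job is done and handed in at about 19.5 s; no verdict was reported.

- **Turntable:** I pushed the handle clockwise with closed fingers and let go. The disc coasted at about 1.7 rad/s (16 rpm) and slowed to about 1.2 rad/s (11 rpm) by the end of the dripping.
- **Dripping:** I took the black pipette from the stand and followed the jar from about t = 10 s to 18 s. The tip was about 11 mm above the rim. At the checks it was mostly within 1–4 mm of the middle of the mouth.
- **Disagreement:** The camera checks at t = 13.0 s and 17.9 s showed the jar 4–5 mm ahead of my prediction. The tip was then briefly about 5–7 mm off centre, and I corrected for it. The three pauses for camera checks each let the jar slip a few millimetres, but the tip stayed over the mouth.
- **Final check:** The pipette is held upright with its tip at z = 0.207 m, 97 mm above the rim. The wrist force is about zero. In the last picture the disc is still turning and the other things look unmoved.

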